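Take the drilled spool rail out of the vise and hold it against the sprung stop

ROBOT

A 7-joint arm with a two-finger parallel gripper is mounted at the origin on the work surface. World frame = base frame: x ahead of the robot, y to its left, z up, the work surface at z = 0. Lengths are in m, angles in rad, forces in N, time in s.
With the tool pointing down it reaches from about 0.425 to 0.925 m from the base axis. Payload 6.8 kg.
Tool frame: the origin (TCP) lies at the very end of the fingers, on their centre line; the grasp point (between the pads) lies 19 mm behind it; z points along the fingers, y is the line along which they close (so a half turn about z gives the same grasp; the last joint's range is limited). The gripper opens to 85 mm and grips with 20 to 120 N. Pads are 22 mm wide; open, the fingers measure 114 mm over their backs; the gripper's body (76 mm by 85 mm) begins 54 mm behind the grasp point. The pads swing forward as they close: fully open they stand 13 mm farther back than shut.
Start: joints at [-1.295, 0.477, 0.022, 1.555, -0.011, 1.109, -0.083], TCP at [0.253, 0.626, 0.231] pointing down, gripper open.
Joint ranges: [-2.96, 2.96], [-0.34, 2.1], [-1.41, 1.46], [0.24, 2.44], [-1.37, 4.51], [0.17, 1.92], [-2.96, 2.96]. Speed limits (rad/s): [2.39, 2.39, 3.14, 3.14, 3.14, 3.14, 3.14].

INTERFACE

Orientations are given as a rotation vector (axis times angle).
In Python, from bench import get_obs, viewer, r gives the robot as it stands. The module is installed in compiled form; this text tells all that it offers.
- The arm moves only by the tool play_rows, never from a script. Its argument "commands" is a list that holds one entry, the list of rows, each a list of 5 numbers: the gripper's target within -1 to 1 (shut at 1, half-way at 0, fully open at -1), then the shift along the tool's x, y, z scaled (see below), then the turn about the tool's z scaled (see below). A call has 1 to 12 rows; each row is the pose to reach, as a shift and turn from the pose commanded when the call began, along the tool's axes at that moment; what a row does not reach only later rows make up. The controller multiplies each number of a shift by 0.2 m and each number of a turn by pi/2 rad. A row lasts 1/12 s, in which the tool goes at most 41.7 mm and 7.16 degrees, less where a joint would pass 70% of its speed; a pose out of reach is approached as far as the arm can. A call with a number of a shift or a turn outside -1 to 1 is refused whole. A call with a gripper value outside its range is refused whole. The fingers move at their own pace and stop on an object; "grip_force" is the grip in N (left out, the last holds). Time passes only in rows, so rows that repeat a pose let the fingers close. It gives the time, the measured TCP pose, the force, the opening and the grip force at its end, in the units of the state.
- get_obs(): the state, without advancing time (a new reading comes with each control period).
- viewer.grab_frame(name): name is "side" or "top" or "wrist"; returns a dict with "pixels" (400x640x3 uint8, red, green, blue), "fovy" (degrees; the focal length in pixels is half the picture's height over the tangent of half this angle, whatever the lens; pixels are square), "cx", "cy" (the principal point, pixels), "distortion" ([k1, k2, p1, p2, k3] as OpenCV has them; the pictures are not rectified), "world_to_cam" (4x4, takes a point from world to camera coordinates); the wrist camera has in their place "hand_eye" (4x4, takes a point from camera to tool coordinates, whose origin is the TCP and whose axes are the flange's). Camera axes: x right, y up, looking along -z (the intrinsics and any distortion apply to the point x, -y, -z); pixel columns grow to the right and rows downward; lengths in m; the calibration is good to about 2 mm. A picture is of the moment at which its call begins: read the wrist's pose just before it. There is no depth.
- r.hand_in(): hands the job in; it is judged then, once.
Trained networks look in a picture, given as the dict that the camera call returned (one of the last four; its "shot" number tells which), for a name from the list of things; names that differ only in an ending like _2 or _b are one class to them, and where a whole thing is asked for, a point or a joint stands for the part that bears it (a point fixed in the world has none). Each returns a list of dicts, best first, with "score" (0 to 1); they miss things now and then, are a little off and sometimes report something else, mostly with a low value. They report only what shows in the picture. A call takes as long as a camera call. They do not tell look-alikes from the thing itself.
- viewer.trace(picture, thing): "pixels" (400x640 bool, what is visible of it) and "rect" ([left, top, right, bottom] in pixels, round what is visible of it).
The state is a dict: "clock": time; "joints": joint angles; "qvel": joint speeds; "tau": joint torques, N m; "tcp_pos": TCP position; "orientation": TCP orientation; "contact_force": force on the tool from outside, world axes, zero at the start; "moment": the same for the moment, N m; "grip_width": finger opening in m; "gripper_force": force on a finger pad.
Only numpy, scipy, OpenCV 4.12 (cv2) and the standard library are available. Lean on these libraries where they do the work, as an engineer would, in place of code of your own. Each camera call takes 0.05 s, during which the arm holds its last target. There are 200 camera calls.

TASK

Slide the vise's moving jaw wide open, then lift the drilled wooden rail out of the vise and set it down, still upright, lengthwise in the channel of the assembly jig. Push its end squarely against the jig's sprung stop until the stop is pressed back about half of its travel (about 10 N), never to the end of its travel, and finish holding it there steadily, so that a colleague can screw the rail on. Leave the thread spools and the pin jar alone.

Things in the scene. Friction and masses are not known exactly. Their poses are not given: they have to be found in the camera images.
- vise: grey bench vise fixed to the table, screw already released. Base 150 (x) x 180 (y) x 18 mm high; origin on the table under the middle of the rail that it holds (base spans y -68 to +112 mm). z up. Fixed jaw on the -y side of the rail, moving jaw on the +y side; both jaws are 130 mm long in x and their tops are 44 mm above the table
- vise_jaw (a joint): opening of the vise's moving steel jaw in m: near 0 (up to 0.003) at the start, when it stands against the rail; grows up to 0.05 as the jaw slides along the vise's +y. Slides against about 2.5 N of friction and stays where it is left. Wide open means more than 0.03
- jaw_post (a point): top of the upright round steel post on the moving jaw: 16 mm diameter, standing 53 mm above the jaw (top 97 mm above the table), to be pinched from above or pushed. It moves with the jaw, and is 42 mm to +y of the rail's middle plane when the jaw is shut
- rail: drilled beech rail, loose, a block 120 (x) x 28 (y) x 72 mm (z, upright), about 0.18 kg; origin at the middle of its underside. Both ends are alike. At the start it stands on the vise's base (underside 18 mm above the table) with its x along the vise's x, and sticks up 46 mm above the jaws, where it can be gripped across its 28 mm
- jig: plywood assembly jig fixed to the table, base 270 (x) x 120 (y) x 15 mm; origin on the table under the middle of the base, z up. Its bed (15 mm above the table) is a channel along x, 44 mm wide between two guide strips 12 mm high that run from x = -115 to +45 mm, centred on y = 0. The stop stands at its +x end; the rail is pushed to +x. Behind the stop is a wooden block up to 70 mm above the table
- stop: sprung aluminium stop plate of the jig, 12 (x) x 70 (y) x 66 mm (z). Origin at the lower edge's middle of its face that looks to the jig's -x; at rest that is at x = 55, y = 0, z = 18 mm in the jig's frame. It slides to the jig's +x only, 20 mm at most, with a spring of 1 N per mm from rest (no preload): its shift in mm is the force on it in N. Half travel is 10 mm, 10 N
- spool_dark: bystander: thread spool with dark red thread, 34 mm diameter, 55 mm high, origin under its middle
- spool_pale: bystander: thread spool with cream thread, 34 mm diameter, 55 mm high, origin under its middle
- pin_jar: bystander: small jar of 56 mm diameter, 50 mm high, origin under its middle
Things that resemble listed ones, but are neither listed nor needed, are in the scene too. There is more than one size of the rail; the job needs the middle-sized.

How it is judged:
On the way, in this order (a step that is already met when the one before it is completed fails the run):
1. the vise's jaw is slid open by more than 30 mm while the rail still stands in the vise (value of joint vise_jaw above 0.03 m and z of rail in the frame of vise below 0.028 m and horizontal distance between rail and vise below 0.04 m), for 0.1 s.
2. the rail is lifted clear of the vise's jaws by the gripper (height (world z) of rail above 0.046 m and contact force between rail and the fingers above 1 N and contact force between rail and vise below 0.1 N), for 0.1 s.
At the end, for the whole second after the job is handed in: Fingers hold the rail upright (4.5 deg) on the jig bed (6 mm), within 10 mm and 7 deg of the channel's middle line, at rest, its end pressing the stop with 5 to 16 N so that it is shifted 5 to 16 mm; the vise's jaw is still open (25 mm) (contact force between rail and stop between 5 and 16 N and x of stop in the frame of jig between 0.06 and 0.071 m and z of rail in the frame of jig between 0.012 and 0.021 m and y of rail in the frame of jig between -0.01 and 0.01 m and angle between the x axis of rail and the x axis of jig, either way round below 0.12 rad and angle between rail's own z axis and vertical below 0.08 rad and contact force between rail and the fingers above 2 N and linear speed of rail below 0.01 m/s and value of joint vise_jaw above 0.025 m); the arm keeps its last pose, push and grip.
It fails at once if the stop is driven to the end of its travel (over 19 mm) (x of stop in the frame of jig above 0.074 m).
It fails at once if a spool or the pin jar is moved by more than 20 mm (distance of any of spool_dark, spool_pale, pin_jar from where it was at the start of the episode above 0.02 m).
It also fails if it takes over 58 s, if anything falls off the work surface, if the arm or the gripper's body presses on something with over 40 N, if the wrist force passes 120 N, or if a joint passes its speed limit or range.

## Working session

There is one attempt and no reset: what is moved stays moved. The work goes in short steps, Python scripts to look and compute and a tool call to move; the robot and the scene stay as the last step left them, time stands still between calls to the robot, and variables do not carry over. Pictures are saved under pics/ and viewed, at most 10 in all, crops included, and the job is handed in when it is done.

Besides the shell and the picture viewer there is one more tool, called after "Request:" by a JSON object that holds its "api" and its "payload". play_rows: Moves the arm, as the interface text tells. Shifts and turns lie within -1 to 1; 1 stands for 0.2 m of shift or pi/2 rad of turn. Its arguments: {"type":"object","properties":{"commands":{"type":"array","items":{"type":"array","items":{"type":"array","items":{"type":"number","minimum":-1,"maximum":1}}}},"grip_force":{"type":"number"}},"required":["commands"]}

```bash
ls; mkdir -p pics; cat > h.py <<'E'
import numpy as np, cv2
from scipy.spatial.transform import Rotation as R
from bench import get_obs, viewer, r
def K(f):
    F=200/np.tan(np.radians(f['fovy'])/2); return np.array([[F,0,f['cx']],[0,F,f['cy']],[0,0,1.]])
def w2c(f,o=None):
    if 'world_to_cam' in f: return np.array(f['world_to_cam'])
    T=np.eye(4); T[:3,:3]=R.from_rotvec(o['orientation']).as_matrix(); T[:3,3]=o['tcp_pos']
    return np.linalg.inv(T@np.array(f['hand_eye']))
def proj(f,P,o=None):
    P=np.atleast_2d(P); M=w2c(f,o); c=P@M[:3,:3].T+M[:3,3]; c=c*[1,-1,-1]
    return cv2.projectPoints(c,np.zeros(3),np.zeros(3),K(f),np.array(f['distortion'],float))[0][:,0]
def onz(f,uv,z,o=None):
    uv=np.atleast_2d(np.array(uv,float)); n=cv2.undistortPoints(uv[:,None],K(f),np.array(f['distortion'],float))[:,0]
    d=np.c_[n,np.ones(len(n))]*[1,-1,-1]; M=np.linalg.inv(w2c(f,o)); d=d@M[:3,:3].T; t=(z-M[2,3])/d[:,2]
    return M[:3,3]+d*t[:,None]
def save(f,n,scale=1): cv2.imwrite('pics/'+n,cv2.cvtColor(f['pixels'],cv2.COLOR_RGB2BGR))
E
python3 - <<'E'
from h import *
o=get_obs(); print({k:np.round(v,3) for k,v in o.items()})
for c in ['top','side']:
    f=viewer.grab_frame(c); save(f,c+'0.png')
    if c=='top': print(np.round(f['world_to_cam'],3),f['fovy'],f['distortion'])
    for t in ['vise','jaw_post','rail','jig','stop','spool_dark','spool_pale','pin_jar']:
        for d in viewer.trace(f,t)[:5]:
            if d['score']<.2: continue
            m=np.argwhere(d['pixels']); 
            print(c,t,round(d['score'],2),np.round(d['rect']),len(m),np.round(m.mean(0)[::-1]),np.round(onz(f,m.mean(0)[::-1],0.05)[0],3))
E
```

```text
pics
{'clock': np.float64(0.0), 'joints': array([-1.295,  0.478,  0.022,  1.556, -0.011,  1.109, -0.083]), 'qvel': array([ 0.   , -0.001,  0.001, -0.   ,  0.002,  0.002,  0.001]), 'tau': array([ 0.0000e+00, -5.9644e+01,  1.6090e+00, -2.8120e+01,  1.3000e-02,
        9.0000e-03, -0.0000e+00]), 'tcp_pos': array([0.253, 0.625, 0.23 ]), 'orientation': array([-5.990e-01, -3.084e+00,  3.000e-03]), 'contact_force': array([ 1.026, -0.378, -0.046]), 'moment': array([-0.002, -0.01 , -0.035]), 'gripper_force': np.float64(0.0), 'grip_width': np.float64(0.086)}
[[ 0.018 -1.    -0.011 -0.002]
 [ 0.997  0.018  0.074 -0.575]
 [-0.074 -0.012  0.997 -0.913]
 [ 0.     0.     0.     1.   ]] 55.97282694758398 [-0.00670671  0.          0.          0.          0.        ]
top vise 0.63 [189. 169. 269. 236.] 3451 [227. 203.] [0.558 0.219 0.05 ]
top vise 0.25 [299. 265. 322. 291.] 449 [310. 277.] [0.385 0.016 0.05 ]
top jaw_post 0.61 [208. 177. 226. 226.] 615 [217. 201.] [0.562 0.243 0.05 ]
top rail 0.92 [222. 172. 241. 232.] 862 [232. 201.] [0.562 0.208 0.05 ]
top rail 0.59 [232. 119. 265. 148.] 309 [249. 1
[... 544 characters left out ...]
0.22  0.05 ]
side vise 0.83 [248. 141. 321. 205.] 2034 [283. 179.] [0.547 0.159 0.05 ]
side rail 0.78 [346. 153. 361. 184.] 322 [352. 166.] [0.724 0.153 0.05 ]
side rail 0.59 [258. 150. 306. 177.] 1068 [282. 161.] [0.562 0.222 0.05 ]
side jig 0.62 [244. 266. 386. 359.] 8243 [313. 316.] [ 0.509 -0.203  0.05 ]
side jig 0.37 [254. 141. 282. 174.] 134 [270. 153.] [0.54  0.263 0.05 ]
side stop 0.63 [336. 274. 371. 322.] 614 [348. 299.] [ 0.583 -0.191  0.05 ]
side spool_dark 0.77 [350. 208. 367. 234.] 355 [360. 222.] [ 0.676 -0.021  0.05 ]
side spool_pale 0.57 [391. 196. 410. 220.] 317 [400. 206.] [ 0.781 -0.006  0.05 ]
side pin_jar 0.71 [215. 232. 240. 268.] 676 [226. 250.] [ 0.381 -0.005  0.05 ]
```

View pics/top0.png

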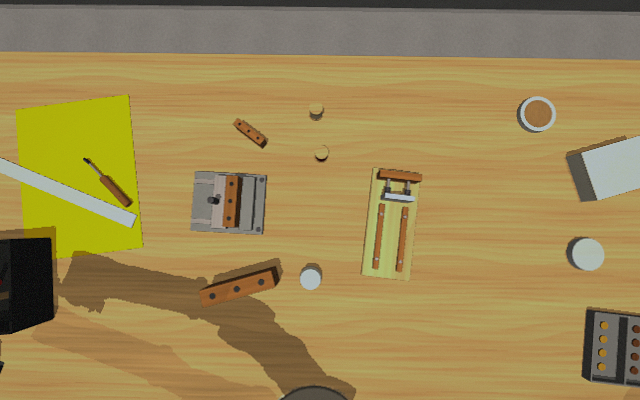

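View pics/side0.png

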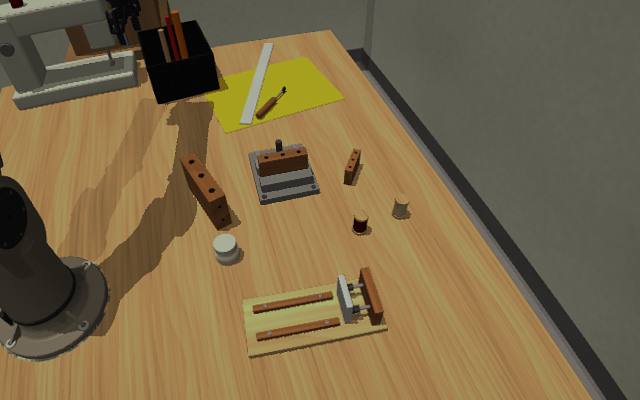

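The top view shows three drilled rails. The small one is loose at (249,133), the middle one stands in the vise at (232,201), and the large one is loose at (238,287). The one in the vise fits the description. The post is at (213,200), on the +y side. The jig is at (390,224), with its stop at the top (398,197) towards +x. Next I'll fit the poses and check them in a close crop.

```bash
cat > fit.py <<'E'
from h import *
from scipy.optimize import minimize
def box(x0,x1,y0,y1,z0,z1): return np.array([[x,y,z] for x in(x0,x1) for y in(y0,y1) for z in(z0,z1)])
def tf(P,p): c,s=np.cos(p[2]),np.sin(p[2]); return P@np.array([[c,-s,0],[s,c,0],[0,0,1]]).T+[p[0],p[1],0]
def mask(f,boxes,p,o=None):
    m=np.zeros((1600,2560),np.uint8)
    for b in boxes: cv2.fillConvexPoly(m,cv2.convexHull((proj(f,tf(b,p),o)*4+1.5).astype(np.float32)).astype(np.int32),1)
    return cv2.resize(m.astype(np.float32),(640,400),interpolation=cv2.INTER_AREA)
def fit(obs,boxes,p0):
    def cost(q):
        p=[p0[0]+q[0]*.01,p0[1]+q[1]*.01,p0[2]+q[2]*.1]; e=0
        for f,m,o in obs:
            a=mask(f,boxes,p,o); e+=1-np.minimum(a,m).sum()/np.maximum(a,m).sum()
        return e
    s=minimize(cost,[0,0,0],method='Nelder-Mead',options=dict(initial_simplex=[[0,0,0],[1,0,0],[0,1,0],[0,0,1]],xatol=.01,fatol=1e-4))
    q=s.x; return np.array([p0[0]+q[0]*.01,p0[1]+q[1]*.01,p0[2]+q[2]*.1]),s.fun
RAILTOP=box(-.06,.06,-.014,.014,.044,.090)
E
python3 - <<'E'
from fit import *
t=viewer.grab_frame('top'); s=viewer.grab_frame('side')
def best(f,n,c): 
    return next(d['pixels'].astype(np.float32) for d in viewer.trace(f,n) if np.hypot(*(np.argwhere(d['pixels']).mean(0)[::-1]-c))<12)
T=best(t,'rail',(232,201)); S=best(s,'rail',(282,161))
for ob in ([(t,T,None)],[(s,S,None)],[(t,T,None),(s,S,None)]): pr,e=fit(ob,[RAILTOP],[.562,.205,0]); print('rail',np.round(pr,4),round(e,3))
J=best(t,'jig',(390,224)); JS=best(s,'jig',(313,316))
jb=[box(-.135,.135,-.06,.06,0,.015),box(.115,.135,-.05,.05,0,.07)]
for ob in ([(t,J,None)],[(t,J,None),(s,JS,None)]): pj,e=fit(ob,jb,[.516,-.17,-.09]); print('jig',np.round(pj,4),round(e,3))
S4=4; im=cv2.resize(cv2.cvtColor(t['pixels'],cv2.COLOR_RGB2BGR),None,fx=S4,fy=S4,interpolation=cv2.INTER_CUBIC)
def rect(x0,x1,y0,y1,z,p,c):
    q=tf(np.array([[x0,y0,z],[x1,y0,z],[x1,y1,z],[x0,y1,z]]),p); cv2.polylines(im,[(proj(t,q)*S4+1.5).astype(np.int32)],True,c,1)
rect(-.06,.06,-.014,.014,.09,pr,(0,255,0)); rect(-.075,.075,-.068,.112,.018,pr,(255,0,0)); rect(-.008,.008,.034,.05,.097,pr,(0,255,255))
rect(-.135,.135,-.06,.06,.015,pj,(255,0,0)); rect(-.115,.045,-.022,.022,.027,pj,(0,255,0)); rect(.055,.067,-.035,.035,.084,pj,(0,0,255))
a=im[640:980,720:1110]; b=im[640:1150,1420:1720]
out=np.zeros((510,700,3),np.uint8); out[:340,:390]=a; out[:,395:695]=b; cv2.imwrite('pics/crop.png',out)
print(np.round(w2c(t),4).tolist())
E
```

```text
rail [ 0.5603  0.2039 -0.0355] 0.054
rail [ 0.558   0.2029 -0.0556] 0.038
rail [ 0.5589  0.2034 -0.0383] 0.115
jig [ 0.5152 -0.181  -0.1121] 0.053
jig [ 0.5144 -0.1818 -0.1075] 0.12
[[0.0184, -0.9998, -0.0109, -0.0024], [0.9971, 0.0175, 0.0744, -0.5754], [-0.0742, -0.0122, 0.9972, -0.9129], [0.0, 0.0, 0.0, 1.0]]
```

View pics/crop.png

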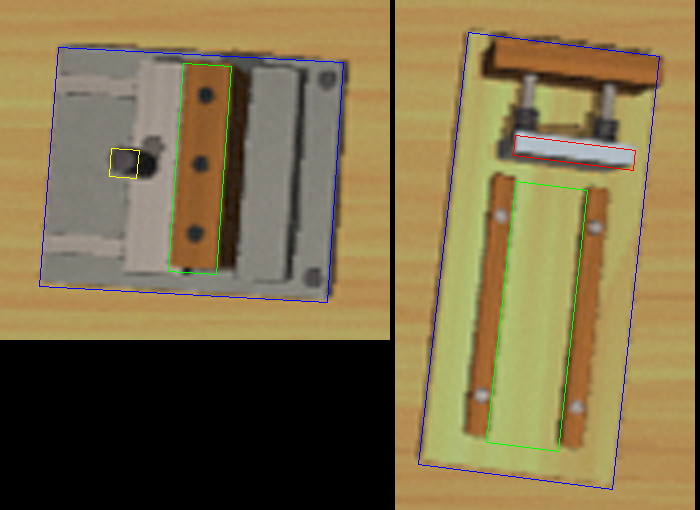

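The crop confirms both fits: the middle-sized rail in the vise (green outline), its post at crop (125,162), and the jig channel and stop, all within about 2 mm. Now I'll work out the moves.

```bash
cat > mv.py <<'E'
from h import *
def go(x,y,z,yaw=None,o=None):
    "rows numbers to reach world xyz with the tool's y at yaw (deg, mod 180)"
    o=o or get_obs(); M=R.from_rotvec(o['orientation']).as_matrix()
    s=M.T@(np.array([x,y,z])-o['tcp_pos'])/.2
    a=np.degrees(np.arctan2(M[1,1],M[0,1])); t=0
    if yaw is not None: t=-((yaw-a+90)%180-90)/90
    print('tooly yaw',round(a,2),'tilt',np.round(M[:2,2],4),'shift',np.round(s,3),'turn',round(t,4),'pos',np.round(o['tcp_pos'],4)); return s,t
E
python3 -c "
from mv import *
go(.4075,.436,.231,-2); go(.562,.247,.231,-2)"
```

```text
tooly yaw 68.01 tilt [-0.  0.] shift [-1.073e+00 -5.910e-01  1.000e-03] turn 0.7779 pos [0.2527 0.6259 0.2313]
tooly yaw 68.01 tilt [-0.  0.] shift [-2.143e+00 -1.178e+00  1.000e-03] turn 0.7779 pos [0.2527 0.6259 0.2313]
```

Request:
{"api": "play_rows", "payload": {"commands": [[[-1, -0.2, -0.11, 0, 0.078], [-1, -0.4, -0.22, 0, 0.156], [-1, -0.6, -0.33, 0, 0.234], [-1, -0.8, -0.44, 0, 0.312], [-1, -1, -0.55, 0, 0.39], [-1, -1, -0.55, 0, 0.468], [-1, -1, -0.55, 0, 0.546], [-1, -1, -0.55, 0, 0.624], [-1, -1, -0.55, 0, 0.702], [-1, -1, -0.55, 0, 0.778], [-1, -1, -0.55, 0, 0.778]]], "grip_force": 40}}

```text
clock: 2.12
tcp_pos: [0.3969, 0.4491, 0.2314]
orientation: [2.265, 2.177, 0.0]
contact_force: [0.3, -0.2, 0.7]
grip_width: 0.0855
gripper_force: 0.0
```

```bash
python3 -c "
from mv import *
go(.562,.247,.2,-2); print(get_obs()['joints'])"
```

```text
tooly yaw -2.24 tilt [0.0001 0.0001] shift [-0.977  0.864  0.157] turn -0.0027 pos [0.3969 0.4491 0.2314]
[-1.20368343  0.36152532  0.32620988  1.76102857 -0.13174619  1.04028247
 -0.86945758]
```

Request:
{"api": "play_rows", "payload": {"commands": [[[-1, -0.14, 0.12, 0.02, 0], [-1, -0.28, 0.25, 0.045, 0], [-1, -0.42, 0.37, 0.065, 0], [-1, -0.56, 0.5, 0.09, 0], [-1, -0.7, 0.62, 0.11, 0], [-1, -0.84, 0.745, 0.135, 0], [-1, -0.977, 0.864, 0.157, 0], [-1, -0.977, 0.864, 0.157, 0], [-1, -0.977, 0.864, 0.157, 0]]]}}

```text
clock: 2.87
tcp_pos: [0.5643, 0.2447, 0.1998]
orientation: [2.261, 2.179, -0.001]
contact_force: [-0.6, 0.7, 0.0]
grip_width: 0.0858
gripper_force: 0.0
```

```bash
python3 - <<'E'
from mv import *
o=get_obs(); f=viewer.grab_frame('wrist'); 
go(.562,.247,.06,-2,o); print(o['joints'])
save(f,'wrist1.png')
for t in ['jaw_post','rail','vise']:
    for d in viewer.trace(f,t)[:3]: print(t,round(d['score'],2),d['rect'],d['pixels'].sum())
print(proj(f,[[.5618,.2459,.097],[.5618,.2459,.044]],o), proj(f,[[.5603,.2039,.09]],o))
E
```

```text
tooly yaw -2.12 tilt [ 0.0003 -0.0011] shift [ 0.012 -0.012  0.699] turn -0.0014 pos [0.5643 0.2447 0.1998]
[-0.80555215  0.42791329  0.39189566  1.75842821 -0.18903908  0.99273986
 -0.37874289]
jaw_post 0.69 [243.2, 167.0, 395.0, 212.9] 6619
jaw_post 0.53 [235.8, 99.2, 406.3, 280.1] 20527
rail 0.76 [0.0, 165.0, 170.7, 337.5] 18853
rail 0.74 [243.3, 210.2, 397.3, 265.3] 8224
[[320.43572111 202.38728274]
 [320.78908054 185.54783853]] [[320.65984381 251.68406788]]
```

View pics/wrist1.png

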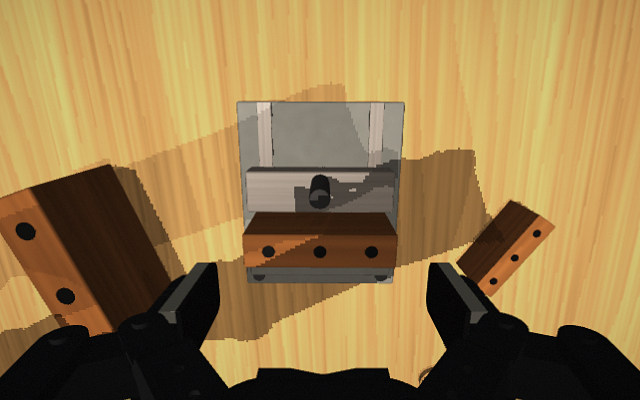

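The wrist view shows the post top at (319,200) and the rail's middle hole at (320,251). Both are within 2 px of my predictions. I'll descend and pinch the post.

Request:
{"api": "play_rows", "payload": {"commands": [[[-1, 0.005, -0.012, 0.12, 0], [-1, 0.005, -0.012, 0.26, 0], [-1, 0.005, -0.012, 0.4, 0], [-1, 0.005, -0.012, 0.54, 0], [-1, 0.005, -0.012, 0.65, 0], [-1, 0.005, -0.012, 0.7, 0], [0.3, 0.005, -0.012, 0.7, 0], [1, 0.005, -0.012, 0.7, 0], [1, 0.005, -0.012, 0.7, 0], [1, 0.005, -0.012, 0.7, 0], [1, 0.005, -0.012, 0.7, 0], [1, 0.005, -0.012, 0.7, 0]]], "grip_force": 40}}

```text
clock: 4.07
tcp_pos: [0.5621, 0.2491, 0.0612]
orientation: [2.259, 2.181, 0.006]
contact_force: [-3.1, 0.5, 3.2]
grip_width: 0.015
gripper_force: 39.4
```

Request:
{"api": "play_rows", "payload": {"commands": [[[1, 0, 0, 0, 0], [1, 0, 0, 0, 0], [1, 0, 0, 0, 0], [1, 0, 0, 0, 0]]]}}

```text
clock: 4.4
tcp_pos: [0.5621, 0.2491, 0.0612]
orientation: [2.26, 2.181, 0.005]
contact_force: [2.2, -0.6, 6.8]
grip_width: 0.015
gripper_force: 39.7
```

```bash
python3 -c "
from mv import *
o=get_obs();p=o['tcp_pos'];go(p[0]+.042*.0355,p[1]+.042,p[2],None,o);print(o['contact_force'],o['clock'])"
```

```text
tooly yaw -2.04 tilt [0.003  0.0014] shift [ 0.21 -0.    0.  ] turn 0 pos [0.5621 0.2491 0.0612]
[ 2.21699021 -0.61616612  6.76370299] 4.4
```

Request:
{"api": "play_rows", "payload": {"commands": [[[1, 0.03, 0, 0, 0], [1, 0.06, 0, 0, 0], [1, 0.09, 0, 0, 0], [1, 0.12, 0, 0, 0], [1, 0.15, 0, 0, 0], [1, 0.18, 0, 0, 0], [1, 0.21, 0, 0, 0], [1, 0.21, 0, 0, 0], [1, 0.21, 0, 0, 0]]]}}

```text
clock: 5.15
tcp_pos: [0.5638, 0.2915, 0.0613]
orientation: [2.259, 2.181, 0.006]
contact_force: [4.2, 1.0, 4.6]
grip_width: 0.0153
gripper_force: 39.6
```

```bash
python3 - <<'E'
from fit import *
t=viewer.grab_frame('top'); print(get_obs()['tcp_pos'],get_obs()['contact_force'])
cv2.imwrite('pics/t2.png',cv2.resize(cv2.cvtColor(t['pixels'][150:260,170:290],cv2.COLOR_RGB2BGR),None,fx=4,fy=4))
E
```

```text
[0.56383161 0.29150209 0.06125175] [3.25652848 1.13385532 4.67266569]
```

View pics/t2.png

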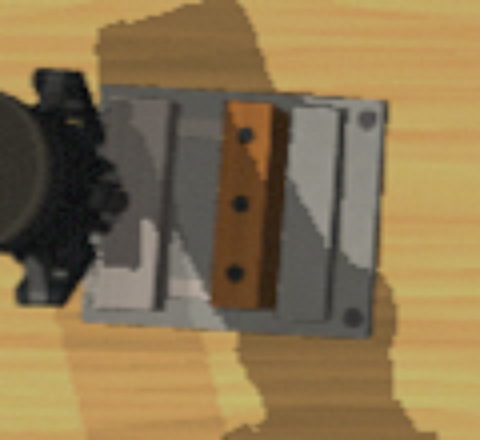

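The picture shows the jaw slid well open, with a 40 mm gap, and the rail still standing against the fixed jaw. I'll release the post and rise.

Request:
{"api": "play_rows", "payload": {"commands": [[[-1, 0, 0, 0, 0], [-1, 0, 0, 0, 0], [-1, 0, 0, 0, 0], [-1, 0, 0, 0, 0], [-1, 0, 0, 0, 0], [-1, 0, 0, -0.1, 0], [-1, 0, 0, -0.25, 0], [-1, 0, 0, -0.4, 0], [-1, 0, 0, -0.55, 0], [-1, 0, 0, -0.6, 0], [-1, 0, 0, -0.6, 0]]]}}

```text
clock: 6.12
tcp_pos: [0.5636, 0.2915, 0.1831]
orientation: [2.26, 2.181, 0.009]
contact_force: [-0.4, -0.1, -0.1]
grip_width: 0.0855
gripper_force: 0.0
```

```bash
python3 -c "
from mv import *
go(.56,.204,.18,88)"
```

```text
tooly yaw -2.02 tilt [0.0046 0.0033] shift [-0.438 -0.003  0.014] turn 0.9997 pos [0.5636 0.2915 0.1831]
```

Request:
{"api": "play_rows", "payload": {"commands": [[[-1, -0.08, 0, 0, -0.079], [-1, -0.16, 0, 0, -0.158], [-1, -0.24, 0, 0, -0.237], [-1, -0.32, 0, 0, -0.316], [-1, -0.4, 0, 0, -0.395], [-1, -0.438, -0.003, 0, -0.474], [-1, -0.438, -0.003, 0, -0.553], [-1, -0.438, -0.003, 0, -0.632], [-1, -0.438, -0.003, 0, -0.711], [-1, -0.438, -0.003, 0, -0.79], [-1, -0.438, -0.003, 0, -0.869], [-1, -0.438, -0.003, 0, -0.948]]]}}

```text
clock: 7.12
tcp_pos: [0.5571, 0.2029, 0.1779]
orientation: [-0.173, -3.134, 0.002]
contact_force: [-0.6, -0.1, -0.0]
grip_width: 0.0856
gripper_force: 0.0
```

Request:
{"api": "play_rows", "payload": {"commands": [[[-1, 0, 0, 0, -0.052], [-1, 0, 0, 0, -0.052], [-1, 0, 0, 0, -0.052]]]}}

```text
clock: 7.37
tcp_pos: [0.5574, 0.2029, 0.1785]
orientation: [-0.059, -3.139, 0.001]
contact_force: [-0.6, 0.2, -0.4]
grip_width: 0.0856
gripper_force: 0.0
```

```bash
python3 - <<'E'
from mv import *
o=get_obs(); f=viewer.grab_frame('wrist'); 
go(.56,.204,.053,88,o); print(o['joints'])
save(f,'wrist2.png')
c,s=np.cos(-.036),np.sin(-.036)
P=[[.5603+c*x-s*y,.2039+s*x+c*y,.09] for x,y in [(-.06,-.014),(.06,-.014),(.06,.014),(-.06,.014),(0,0)]]
print(np.round(proj(f,P,o)))
E
```

```text
tooly yaw 87.84 tilt [-0.0023 -0.0006] shift [-0.014  0.007  0.627] turn -0.0018 pos [0.5574 0.2029 0.1785]
[-0.49182986  0.39897148  0.04876917  1.81040287 -0.0240838   0.93515569
  1.10053692]
[[301. 126.]
 [304. 291.]
 [342. 291.]
 [345. 126.]
 [323. 214.]]
```

View pics/wrist2.png

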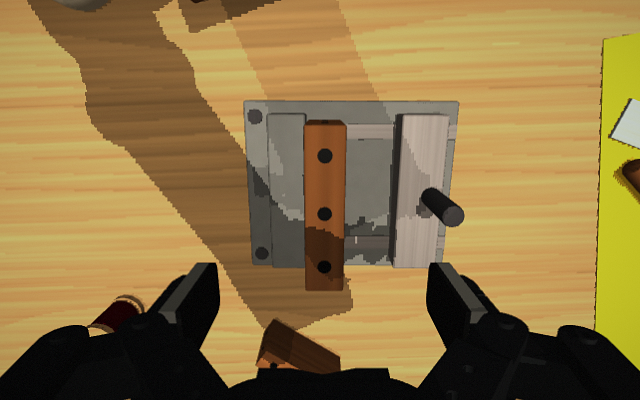

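The wrist view shows the rail's top face spanning x 304–345 and y 121–290, as predicted to about 1 mm. The post is clear at (450,212). I'll descend and grip.

Request:
{"api": "play_rows", "payload": {"commands": [[[-1, -0.014, 0.006, 0.12, 0], [-1, -0.014, 0.006, 0.24, 0], [-1, -0.014, 0.006, 0.36, 0], [-1, -0.014, 0.006, 0.48, 0], [-1, -0.014, 0.006, 0.57, 0], [-1, -0.014, 0.006, 0.627, 0], [0, -0.014, 0.006, 0.627, 0], [1, -0.014, 0.006, 0.627, 0], [1, -0.014, 0.006, 0.627, 0], [1, -0.014, 0.006, 0.627, 0], [1, -0.014, 0.006, 0.627, 0], [1, -0.014, 0.006, 0.627, 0]]], "grip_force": 60}}

```text
clock: 8.42
tcp_pos: [0.562, 0.2046, 0.0559]
orientation: [0.055, 3.139, 0.002]
contact_force: [-0.6, -0.4, 5.5]
grip_width: 0.0271
gripper_force: 59.6
```

Request:
{"api": "play_rows", "payload": {"commands": [[[1, 0, 0, 0, 0], [1, 0, 0, 0, 0], [1, 0, 0, 0, 0]]]}}

```text
clock: 8.67
tcp_pos: [0.562, 0.2046, 0.0559]
orientation: [0.056, 3.139, 0.002]
contact_force: [-1.6, 0.1, 6.8]
grip_width: 0.0275
gripper_force: 59.8
```

Request:
{"api": "play_rows", "payload": {"commands": [[[1, 0, 0, -0.05, 0], [1, 0, 0, -0.12, 0], [1, 0, 0, -0.22, 0], [1, 0, 0, -0.34, 0], [1, 0, 0, -0.46, 0], [1, 0, 0, -0.5, 0], [1, 0, 0, -0.5, 0], [1, 0, 0, -0.5, 0]]]}}

```text
clock: 9.33
tcp_pos: [0.5607, 0.2042, 0.1542]
orientation: [-0.055, -3.141, -0.0]
contact_force: [-0.7, 0.1, -2.5]
grip_width: 0.027
gripper_force: 59.5
```

```bash
python3 -c "
from mv import *
go(.53,.02,.16,86); go(.498,-.179,.16,83.7);o=get_obs();print(o['grip_width'],o['gripper_force'],o['contact_force'])"
```

```text
tooly yaw 87.99 tilt [-0.0002  0.    ] shift [ 0.121 -0.926 -0.029] turn 0.0221 pos [0.5607 0.2042 0.1542]
tooly yaw 87.99 tilt [-0.0002  0.    ] shift [ 0.246 -1.926 -0.029] turn 0.0476 pos [0.5607 0.2042 0.1542]
0.0269519369563884 59.54859137535095 [-0.74347214  0.09283659 -2.52945571]
```

The rail is lifted and held (width 27 mm, about -2 N of load). I'll carry it to the jig.

Request:
{"api": "play_rows", "payload": {"commands": [[[1, 0.01, -0.08, -0.02, 0], [1, 0.02, -0.18, -0.03, 0], [1, 0.035, -0.3, -0.03, 0], [1, 0.05, -0.42, -0.03, 0], [1, 0.07, -0.54, -0.03, 0.01], [1, 0.085, -0.66, -0.03, 0.02], [1, 0.1, -0.78, -0.03, 0.02], [1, 0.115, -0.88, -0.03, 0.022], [1, 0.121, -0.926, -0.03, 0.022], [1, 0.121, -0.926, -0.03, 0.022]]]}}

```text
clock: 10.17
tcp_pos: [0.529, 0.0169, 0.1593]
orientation: [-0.116, -3.137, 0.003]
contact_force: [-0.7, 0.2, -1.5]
grip_width: 0.0272
gripper_force: 59.5
```

```bash
python3 -c "
from mv import *
go(.495,-.179,.16,83.7)"
```

```text
tooly yaw 85.76 tilt [-0.0028 -0.0015] shift [ 0.097 -0.989 -0.001] turn 0.0229 pos [0.529  0.0169 0.1593]
```

Request:
{"api": "play_rows", "payload": {"commands": [[[1, 0.01, -0.08, 0, 0.005], [1, 0.02, -0.18, 0, 0.01], [1, 0.03, -0.3, 0, 0.015], [1, 0.042, -0.42, 0, 0.02], [1, 0.054, -0.54, 0, 0.023], [1, 0.066, -0.66, 0, 0.023], [1, 0.078, -0.78, 0, 0.023], [1, 0.09, -0.9, 0, 0.023], [1, 0.097, -0.97, 0, 0.023], [1, 0.097, -0.989, 0, 0.023], [1, 0.097, -0.989, 0, 0.023], [1, 0.097, -0.989, 0, 0.023]]]}}

```text
clock: 11.17
tcp_pos: [0.4978, -0.1742, 0.1602]
orientation: [-0.163, -3.137, -0.002]
contact_force: [0.1, -0.5, -2.9]
grip_width: 0.0272
gripper_force: 59.5
```

```bash
python3 - <<'E'
from mv import *
from fit import tf
o=get_obs(); f=viewer.grab_frame('wrist'); t=viewer.grab_frame('top')
go(.498,-.179,.0559-.003+.003,83.7,o); print(o['joints'])
pj=[.515,-.181,-.11]
def ov(f,o,S=1):
    im=cv2.cvtColor(f['pixels'],cv2.COLOR_RGB2BGR); im=cv2.resize(im,None,fx=S,fy=S,interpolation=cv2.INTER_CUBIC)
    def rect(x0,x1,y0,y1,z,p,c):
        q=tf(np.array([[x0,y0,z],[x1,y0,z],[x1,y1,z],[x0,y1,z]]),p); cv2.polylines(im,[(proj(f,q,o)*S).astype(np.int32)],True,c,1)
    rect(-.135,.135,-.06,.06,.015,pj,(255,0,0)); rect(-.115,.045,-.022,.022,.027,pj,(0,255,0)); rect(.055,.067,-.035,.035,.084,pj,(0,0,255))
    x,y,z=o['tcp_pos'];rect(-.06,.06,-.014,.014,z-.0379,[x,y,np.radians(-6.3)],(0,255,255));return im
a=ov(f,o); b=ov(t,o,3)[150*3:300*3,350*3:440*3]
out=np.zeros((460,800,3),np.uint8); out[:400,:530]=a[:,60:590]; out[:450,530:]=b; cv2.imwrite('pics/jig.png',out)
E
```

```text
tooly yaw 84.04 tilt [-0.0003  0.001 ] shift [-0.004 -0.024  0.521] turn 0.0038 pos [ 0.4978 -0.1742  0.1602]
[ 0.0645937   0.32194678  0.18701872  1.98731138 -0.08033792  0.83969626
  1.76268113]
```

View pics/jig.png

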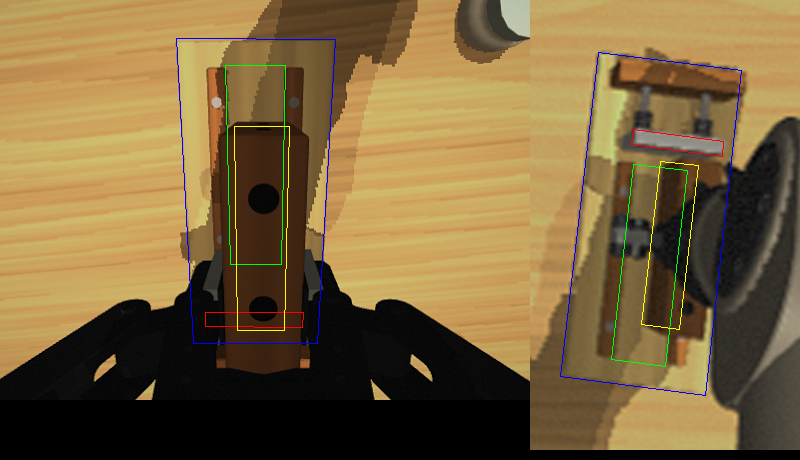

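The overlay on the wrist and top views shows the channel outline matching the strips at x≈228/285, and the rail parallel to it. I'll centre the rail laterally and lower it, with its end about 13 mm short of the stop.

Request:
{"api": "play_rows", "payload": {"commands": [[[1, -0.004, -0.024, 0.05, 0.004], [1, -0.004, -0.024, 0.13, 0.004], [1, -0.004, -0.024, 0.22, 0.004], [1, -0.004, -0.024, 0.31, 0.004], [1, -0.004, -0.024, 0.39, 0.004], [1, -0.004, -0.024, 0.45, 0.004], [1, -0.004, -0.024, 0.49, 0.004], [1, -0.004, -0.024, 0.515, 0.004], [1, -0.004, -0.024, 0.515, 0.004], [1, -0.004, -0.024, 0.515, 0.004]]]}}

```text
clock: 12.1
tcp_pos: [0.4979, -0.1807, 0.0576]
orientation: [0.176, 3.136, -0.0]
contact_force: [-0.8, -0.7, -1.7]
grip_width: 0.0272
gripper_force: 59.6
```

```bash
python3 -c "
from mv import *
o=get_obs();print(o['contact_force'],o['grip_width']);go(.498,-.179,.0535,83.7,o)"
```

```text
[-0.84829911 -0.66438938 -1.71419291] 0.02718491307254058
tooly yaw 83.59 tilt [ 0.0003 -0.    ] shift [0.    0.009 0.02 ] turn -0.0012 pos [ 0.4979 -0.1807  0.0576]
```

Request:
{"api": "play_rows", "payload": {"commands": [[[1, 0, 0.008, 0.008, 0], [1, 0, 0.008, 0.016, 0], [1, 0, 0.008, 0.022, 0], [1, 0, 0.008, 0.022, 0], [1, 0, 0.008, 0.022, 0]]]}}

```text
clock: 12.52
tcp_pos: [0.4978, -0.1792, 0.0532]
orientation: [0.176, 3.136, -0.0]
contact_force: [-0.2, 0.1, -2.8]
grip_width: 0.0276
gripper_force: 59.6
```

```bash
python3 - <<'E'
from mv import *
o=get_obs();print(o['contact_force'],o['moment'],o['grip_width']);p=o['tcp_pos']
a=-.11; go(p[0]+.024*np.cos(a),p[1]+.024*np.sin(a),p[2],83.7,o)
E
```

```text
[-0.15819377  0.05811942 -2.81451229] [-0.04585513 -0.0144506   0.00075599] 0.027575893552078262
tooly yaw 83.58 tilt [ 0.0002 -0.    ] shift [-0.12  0.    0.  ] turn -0.0014 pos [ 0.4978 -0.1792  0.0532]
```

Request:
{"api": "play_rows", "payload": {"commands": [[[1, 0, 0, 0.004, 0], [1, 0, 0, 0.008, 0], [1, 0, 0, 0.008, 0], [1, 0, 0, 0.008, 0]]]}}

```text
clock: 12.85
tcp_pos: [0.4978, -0.1793, 0.0528]
orientation: [0.177, 3.136, 0.001]
contact_force: [-5.1, 2.1, 13.5]
grip_width: 0.0274
gripper_force: 61.6
```

Request:
{"api": "play_rows", "payload": {"commands": [[[1, 0, 0, -0.006, 0], [1, 0, 0, -0.006, 0], [1, -0.02, 0, -0.006, 0], [1, -0.04, 0, -0.006, 0], [1, -0.04, 0, -0.006, 0], [1, -0.04, 0, -0.006, 0]]]}}

```text
clock: 13.35
tcp_pos: [0.4986, -0.1795, 0.0533]
orientation: [-0.177, -3.123, -0.005]
contact_force: [-24.5, 4.9, 35.2]
grip_width: 0.0273
gripper_force: 64.7
```

Request:
{"api": "play_rows", "payload": {"commands": [[[1, -0.01, 0, 0, 0], [1, -0.02, 0, 0, 0], [1, -0.03, 0, 0, 0], [1, -0.03, 0, 0, 0], [1, -0.03, 0, 0, 0]]]}}

```text
clock: 13.77
tcp_pos: [0.5112, -0.181, 0.0529]
orientation: [0.177, 3.137, -0.0]
contact_force: [0.3, 0.1, -2.8]
grip_width: 0.027
gripper_force: 60.0
```

The rail snagged briefly (24 N back, 35 N up), then came free. I'll check how it sits before pushing on.

```bash
python3 - <<'E'
from fit import *
o=get_obs(); f=viewer.grab_frame('wrist'); s=viewer.grab_frame('side')
print(o['tcp_pos'],o['contact_force'])
pj=[.515,-.181,-.11]
x,y,z=o['tcp_pos']
def ov(f,o,S=1):
    im=cv2.resize(cv2.cvtColor(f['pixels'],cv2.COLOR_RGB2BGR),None,fx=S,fy=S,interpolation=cv2.INTER_CUBIC)
    def pl(q,p,c): cv2.polylines(im,[(proj(f,tf(np.array(q,float),p),o)*S).astype(np.int32)],True,c,1)
    pl([[.055,-.035,.018],[.055,.035,.018],[.055,.035,.084],[.055,-.035,.084]],pj,(0,0,255))
    pl([[-.115,-.022,.015],[.045,-.022,.015],[.045,.022,.015],[-.115,.022,.015]],pj,(0,255,0))
    for q in ([[-.06,.014,0],[.06,.014,0],[.06,.014,.072],[-.06,.014,.072]],[[-.06,-.014,0],[.06,-.014,0],[.06,-.014,.072],[-.06,-.014,.072]]):
        pl(np.array(q)+[0,0,z-.0379],[x-.0017,y,-.11],(0,255,255))
    return im
a=ov(f,o)[:,130:480]; b=ov(s,o,4)[250*4:365*4,245*4:356*4]
out=np.zeros((464,800,3),np.uint8); out[:400,:350]=a; out[:460,352:796]=b; cv2.imwrite('pics/chk.png',out)
E
```

```text
[ 0.51124017 -0.18096417  0.05294922] [ 0.25919712  0.07389016 -2.82106039]
```

View pics/chk.png

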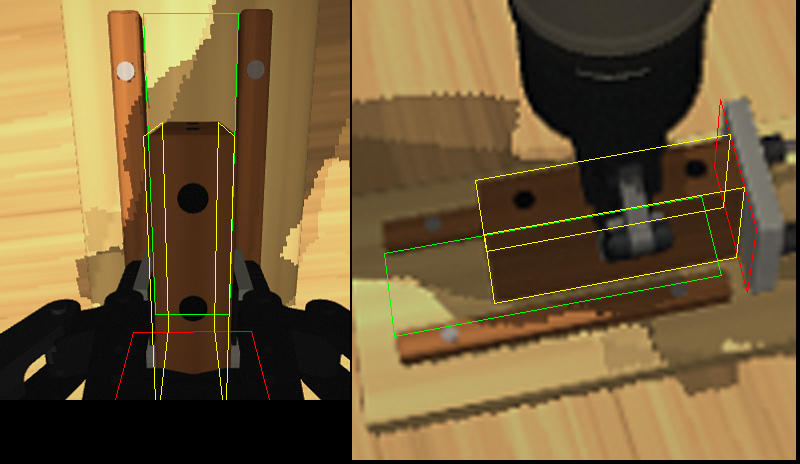

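The rail stands parallel and centred in the channel, with no slip visible. Its end is about at the stop face and the force is near zero. I'll push in small steps.

Request:
{"api": "play_rows", "payload": {"commands": [[[1, -0.008, 0, 0, 0], [1, -0.016, 0, 0, 0], [1, -0.024, 0, 0, 0], [1, -0.024, 0, 0, 0], [1, -0.024, 0, 0, 0], [1, -0.024, 0, 0, 0]]]}}

```text
clock: 14.37
tcp_pos: [0.5121, -0.1809, 0.0529]
orientation: [-0.177, -3.128, -0.003]
contact_force: [-17.3, 4.0, 23.8]
grip_width: 0.0272
gripper_force: 63.5
```

The rail's front edge is digging into the bed: 24 N up, and the tool is tilting slightly. I'll raise it 2.5 mm, still within the bed tolerance, and then push.

Request:
{"api": "play_rows", "payload": {"commands": [[[1, 0.02, 0, -0.006, 0], [1, 0.02, 0, -0.013, 0], [1, 0.02, 0, -0.013, 0], [1, 0.02, 0, -0.013, 0]]]}}

```text
clock: 14.7
tcp_pos: [0.5132, -0.1807, 0.0551]
orientation: [0.175, 3.136, -0.0]
contact_force: [0.0, -0.1, -1.2]
grip_width: 0.0268
gripper_force: 59.9
```

```bash
python3 -c "
from mv import *
o=get_obs();print(o['contact_force'],o['moment'],o['qvel'].round(4));go(.5112,-.181,.055,83.7,o)"
```

```text
[ 0.03266891 -0.06262661 -1.23010775] [-0.01344993 -0.05691004 -0.08894802] [ 0.0008 -0.0003  0.0005  0.0004 -0.0001  0.0012  0.001 ]
tooly yaw 83.6 tilt [ 0.0007 -0.0001] shift [ 0.01  -0.003  0.   ] turn -0.0011 pos [ 0.5132 -0.1807  0.0551]
```

Request:
{"api": "play_rows", "payload": {"commands": [[[1, -0.008, 0, 0, 0], [1, -0.016, 0, 0, 0], [1, -0.02, 0, 0, 0], [1, -0.02, 0, 0, 0], [1, -0.02, 0, 0, 0]]]}}

```text
clock: 15.12
tcp_pos: [0.516, -0.1811, 0.055]
orientation: [-0.176, -3.136, -0.0]
contact_force: [-2.2, 0.8, -2.1]
grip_width: 0.0272
gripper_force: 60.1
```

Request:
{"api": "play_rows", "payload": {"commands": [[[1, -0.01, 0, 0, 0], [1, -0.02, 0, 0, 0], [1, -0.03, 0, 0, 0], [1, -0.03, 0, 0, 0], [1, -0.03, 0, 0, 0], [1, -0.03, 0, 0, 0]]]}}

```text
clock: 15.62
tcp_pos: [0.5208, -0.1816, 0.055]
orientation: [-0.176, -3.133, -0.001]
contact_force: [-6.9, 2.8, 2.1]
grip_width: 0.0272
gripper_force: 60.4
```

Request:
{"api": "play_rows", "payload": {"commands": [[[1, -0.008, 0, 0, 0], [1, -0.016, 0, 0, 0], [1, -0.02, 0, 0, 0], [1, -0.02, 0, 0, 0], [1, -0.02, 0, 0, 0], [1, -0.02, 0, 0, 0]]]}}

```text
clock: 16.12
tcp_pos: [0.5237, -0.1819, 0.0549]
orientation: [-0.176, -3.131, -0.002]
contact_force: [-10.1, 2.7, 3.6]
grip_width: 0.0278
gripper_force: 60.8
```

```bash
python3 - <<'E'
from fit import *
o=get_obs(); f=viewer.grab_frame('wrist'); t=viewer.grab_frame('top'); s=viewer.grab_frame('side')
print(o['clock'],o['tcp_pos'],o['orientation'],o['contact_force'],o['moment'])
pj=[.515,-.181,-.11]; x,y,z=o['tcp_pos']
def ov(f,S,sh):
    im=cv2.resize(cv2.cvtColor(f['pixels'],cv2.COLOR_RGB2BGR),None,fx=S,fy=S,interpolation=cv2.INTER_CUBIC)
    def pl(q,p,c): cv2.polylines(im,[(proj(f,tf(np.array(q,float),p),o)*S+1.5).astype(np.int32)],True,c,1)
    for d,c in ((0,(0,0,255)),(.01,(0,255,0)),(.02,(255,0,0))):pl([[.055+d,-.035,.084],[.055+d,.035,.084],[.055+d,.035,.02],[.055+d,-.035,.02]][:4 if sh else 2],pj,c)
    pl([[.115,-.05,.07],[.115,.05,.07]],pj,(255,255,0))
    return im
a=ov(f,1,0)[:,130:480]; b=ov(s,5,0)[262*5:330*5,325*5:395*5]; c=ov(t,4,0)[165*4:230*4,360*4:425*4]
out=np.zeros((600,800,3),np.uint8); out[:340,350:700]=b; out[340:600,350:610]=c; out[:400,:350]=a; cv2.imwrite('pics/end.png',out)
E
```

```text
16.1167 [ 0.52371964 -0.18191429  0.05487092] [-1.75666468e-01 -3.13137572e+00 -1.71564450e-03] [-10.11810079   2.65548358   3.62266822] [0.53129688 1.73545467 0.21282736]
```

View pics/end.png

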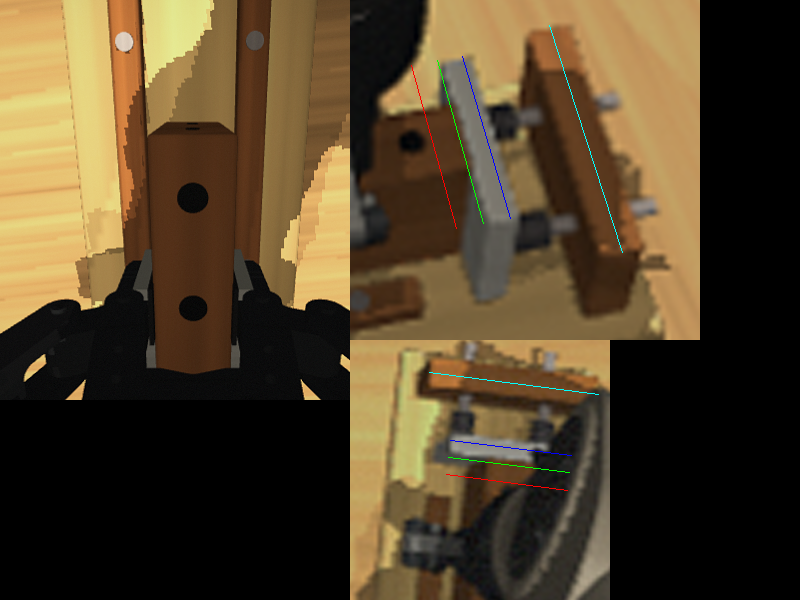

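The side crop shows the stop face at the green 10 mm line, and the top crop agrees at about 11 mm. The wrist view shows the rail upright and square, with its rear edge still at row 123, so it hasn't pitched. The force is 10 N. A short settle will confirm it is steady.

Request:
{"api": "play_rows", "payload": {"commands": [[[1, 0, 0, 0, 0], [1, 0, 0, 0, 0], [1, 0, 0, 0, 0], [1, 0, 0, 0, 0], [1, 0, 0, 0, 0], [1, 0, 0, 0, 0]]]}}

```text
clock: 16.77
tcp_pos: [0.5237, -0.1819, 0.0549]
orientation: [-0.176, -3.131, -0.002]
contact_force: [-10.6, 2.3, 6.0]
grip_width: 0.0272
gripper_force: 60.8
```

```bash
python3 -c "
from bench import r
print(r.hand_in())"
```

```text
the job is handed in; nothing more can be done
None
```

I handed the job in at about 17 s (no verdict came back): the vise jaw is about 42 mm open, and the gripper is holding the rail upright in the jig channel, about 2 mm above the bed by my estimate, with the stop pressed back about 10 mm (about 10 N, steady). I raised it that much because its front edge snagged on the bed twice (up to 24 N back and 35 N up on the wrist).

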